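Pop the blade insert out of the vegetable slicer and catch it

ROBOT

A 6-joint arm with a two-finger parallel gripper is mounted at the origin on a cart in front of the work surface, level with it; the furniture and walls round the work are solid. World frame = base frame: x ahead of the robot, y to its left, z up, the work surface at z = 0. Lengths are in m, angles in rad, forces in N, time in s.
With the tool pointing down it reaches from about 0.35 to 0.725 m from the base axis. Payload 6 kg.
Tool frame: the origin (TCP) lies at the centre of the arm's flange, where the gripper is bolted on; the fingertips stand 173 mm ahead of it and the grasp point (between the pads) lies 155 mm ahead of it; z points along the fingers, y is the line along which they close (so a half turn about z gives the same grasp; the last joint's range is limited). The gripper opens to 85 mm and grips with 20 to 120 N. Pads are 22 mm wide; open, the fingers measure 114 mm over their backs; the gripper's body (76 mm by 85 mm) begins 54 mm behind the grasp point. The pads swing forward as they close: fully open they stand 13 mm farther back than shut.
Start: joints at [-0.795, 0.04, 0.085, 0, -1.615, -0.334], TCP at [0.257, -0.542, 0.405] pointing down, gripper open.
Joint ranges: [-2.56, 2.56], [-1.29, 2.01], [-1.08, 1.49], [-3.29, 1.98], [-2.81, -0.18], [-2.99, 2.99]. Speed limits (rad/s): [2.57, 2.57, 3.01, 3.14, 3.14, 3.14].

INTERFACE

Orientations are given as a rotation vector (axis times angle).
In Python, from rig import sensors, vision, arm gives the robot as it stands.
- The arm moves only by the shell command python3 -m creep 'ROWS' [FORCE]. ROWS is JSON, a list of rows, each a list of 3 entries, a list of its own where there are three numbers: the shift along the tool's x, y, z in cm, then the turn, a rotation vector about the tool's x, y, z in rad, then the closure in counts, from 0 (fully open) to 255 (shut). A call has 1 to 10 rows; each row shifts and turns the commanded pose from where the row before left it, along the tool's axes as they then stand; what a row does not reach is not made up. A row lasts 1/8 s, in which the tool goes at most 62.5 mm and 10.7 degrees, less where a joint would pass 70% of its speed; a pose out of reach is approached as far as the arm can. A call is refused whole if a number of a shift passes 6.25 or a number of a turn 0.188, either way. A call with a gripper value outside its range is refused whole. The fingers move at their own pace and stop on an object; FORCE is the grip in N (left out, the last holds). Time passes only in rows, so rows that do not move let the fingers close. It gives the time, the measured TCP pose, the force, the opening and the grip force at its end, in the units of the state.
- sensors.state(): the state, without advancing time (a new reading comes with each control period).
- vision.capture(name): name is "side" or "top" or "wrist"; returns a dict with "color" (384x512x3 uint8, red, green, blue), "range_z" (384x512 float32, m along the optical axis (not along the pixel's ray), 0 where there is no reading), "fx", "fy", "cx", "cy" (pixels), "k1" (the pictures are not rectified: a ray, as slopes to the right and down, at radius r is drawn at 1 + k1 r^2 times it, then the intrinsics apply), "xyz" and "orientation" of the camera in the world. Camera axes: x right, y up, looking along -z (the intrinsics and any distortion apply to the point x, -y, -z); pixel columns grow to the right and rows downward; lengths in m; the calibration is good to about 2 mm. A picture is of the moment at which its call begins.
- arm.job_done(): hands the job in; it is judged then, once.
The state is a dict: "t": time; "joint_positions": joint angles; "dq": joint speeds; "joint_efforts": joint torques, N m; "tcp_pos": TCP position; "orientation": TCP orientation; "force": force on the tool from outside, world axes, zero at the start; "ft_torque": the same for the moment, N m; "grip_width": opening from 0.0 (shut) to 1.0 (fully open); "grip_force": force on a finger pad.
Only numpy, scipy, OpenCV 4.12 (cv2) and the standard library are available. Lean on these libraries where they do the work, as an engineer would, in place of code of your own. Each camera call takes 0.05 s, during which the arm holds its last target. There are 200 camera calls.

TASK

Press the red release key of the vegetable slicer so that the green blade insert springs loose, then gently stop the insert with a fingertip at its raised front lip before the lip slides out over the lower end of the slicer. Finish while still holding the insert there at rest, part-way down the slicer, so that I can lift it off; the program ends with the fingertip against it. Keep off the blade, do not grip or squeeze the insert, and leave the orange insert, the food holder and the salt shaker where they are.

Things in the scene. Friction and masses are not known exactly. Their poses are not given: they have to be found in the camera images.
- slicer: Black and steel mandoline vegetable slicer, 310 x 175 x 125 mm, standing fixed on its feet. Origin on the worktop in the slicer's middle plane, 10 mm uphill of where the green insert's front lip starts. x points level toward the high end (loop handle), y to the left seen from the low end, z up.
- deck (a point): Sloping deck of the slicer, rising 18 degrees toward the high end. Origin on its running surface, 60 mm above the slicer's origin; x uphill, y left, z off the deck. A bare steel run-out plate 82 mm wide, level with the running surface, spans x = -14 to -110 mm (low end). The two side rails have inner faces 116 mm apart and stand 10 mm above the running surface.
- key_top (a point): Middle of the top of the red release key, 30 mm along the deck x 22 mm across, in a black housing outside the right-hand rail: at (-45, -87, 12) mm in the deck's frame when up, so 35 mm farther downhill than the lip's front face at the start. Axes as the deck. The rail is 5 mm from the key's left edge and its top 2 mm lower than the key's.
- release_key (a joint): Travel of the release key in m, along -z of key_top: 0 up, 0.007 fully down (spring, 2.5 N at first, 5 N at the bottom). At about 4 to 5 mm the latch lets the insert go. The key springs back when let go; holding it down does no harm.
- insert_slide (a joint): Travel of the green insert down the deck in m: 0 to 0.001 latched; the spring ejector throws it to 0.017 in about 0.2 s, then it slides on by its own weight at about 12 to 20 mm/s in its snug guide, pressing with 0.5 to 0.9 N on whatever stops it. At 0.1 the front of the lip reaches the low end of the slicer.
- lip (a point): Middle of the front (downhill) face of the green insert's raised lip: 96 mm wide across the deck, 12 mm thick, reaching from 1 to 20 mm above the running surface; this point is 10 mm above it, at first at (-10, 0, 10) mm in the deck's frame. Axes as the deck. It moves with the insert.
- blade_insert: Green plastic blade insert, 100 mm along the deck x 112 mm across x 6 mm thick, running between the side rails, lip at its downhill edge. Origin in the middle of its downhill edge on the running surface; axes as the deck.
- blade: Bare steel blade set across the green insert, 13 x 90 mm, not to be touched. Origin at its middle, 56 mm uphill of the insert's downhill edge.
- spare_insert: Orange julienne insert lying flat and loose on the worktop left of the slicer, 100 x 112 mm with a 19 mm high lip. Origin at the middle of its underside.
- food_holder: Black round food holder with a knob, loose, 100 mm across and 55 mm high, left of the slicer. Origin at the centre of its underside.
- shaker: Glass salt shaker with a metal top, loose, 44 mm across and 90 mm high, right of the slicer's high end. Origin at the centre of its underside.

How it is judged:
On the way, in this order (a step that is already met when the one before it is completed fails the run):
1. the release key is pressed and the insert has sprung loose (value of joint release_key above 0.003 m and value of joint insert_slide above 0.006 m).
2. a finger has stopped the insert part-way down (contact force between the fingers and blade_insert above 0.15 N and value of joint insert_slide above 0.015 m and velocity of joint insert_slide between -0.004 and 0.004 m/s), for 0.3 s.
At the end, for the whole second after the job is handed in: The insert rests (under 4 mm/s) between 15 and 100 mm of travel with a finger pressing on it (over 0.15 N), and the orange insert, food holder and shaker are within 15 mm of where they stood (all of step 2 and value of joint insert_slide below 0.1 m and distance of each of spare_insert, food_holder, shaker from where it was at the start of the episode below 0.015 m); the arm keeps its last pose, push and grip.
It fails at once if the lip slides out over the low end of the slicer (value of joint insert_slide above 0.1 m).
It fails at once if the blade is touched (contact force between any of the fingers, the arm and blade above 0.2 N).
It fails at once if the orange insert, the food holder or the shaker is pushed away or lifted (distance of any of spare_insert, food_holder, shaker from where it was at the start of the episode above 0.015 m).
It fails at once if the insert is gripped, squeezed or pushed hard (contact force between the fingers and blade_insert above 18 N).
It also fails if it takes over 32 s, if anything falls off the work surface, if the arm or the gripper's body presses on something with over 40 N, if the wrist force passes 120 N, or if a joint passes its speed limit or range.

## Working session

There is one attempt and no reset: what is moved stays moved. The work goes in short steps, Python scripts to look and compute and a shell command to move; the robot and the scene stay as the last step left them, time stands still between calls to the robot, and variables do not carry over. Pictures are saved under pics/ and viewed, at most 10 in all, crops included, and the job is handed in when it is done.

```bash
mkdir -p pics; ls; python3 - <<'E'
from rig import sensors, vision
import cv2
print(sensors.state())
for n in ("side","top"):
    c=vision.capture(n); print(n,{k:c[k] for k in c if k not in("color","range_z")})
    cv2.imwrite(f"pics/{n}0.png",c["color"][:,:,::-1])
E
```

```text
pics
{'t': 0.0, 'joint_positions': array([-7.95297182e-01,  4.08310881e-02,  8.37920967e-02, -4.38550007e-04,
       -1.61549035e+00, -3.33694327e-01]), 'dq': array([-2.36132444e-04,  2.63443940e-03,  1.11912144e-03, -1.79250789e-03,
       -1.10704538e-03, -5.62693822e-05]), 'joint_efforts': array([-2.62408510e-03, -3.68198812e+01,  3.47399712e+01,  6.93212539e+00,
       -5.48899363e-03, -5.61229228e-06]), 'tcp_pos': array([ 0.2566231 , -0.54233133,  0.40366229]), 'orientation': array([ 6.88265814e-01, -3.06471758e+00, -2.67613654e-03]), 'force': array([ 0.68188356, -0.70724811,  0.08920424]), 'ft_torque': array([-0.02402736,  0.04894789, -0.01579763]), 'grip_force': 0.0, 'grip_width': 0.9984418366404066}
side {'fx': 400.19934551388536, 'fy': 400.19934551388536, 'cx': 249.96287237373969, 'cy': 189.7450506624371, 'k1': -0.07365635655491456, 'xyz': array([0.16858626, 0.73549482, 0.76104916]), 'orientation': array([ 0.35914329, -0.73527082, -2.19039788])}
top {'fx': 412.8611307190201, 'fy': 412.8611307190201, 'cx': 248.89180798668357, 'cy': 183.5249306230685, 'k1': -0.07803232715590032, 'xyz': array([0.54370895, 0.40656766, 0.93989748]), 'orientation': array([ 0.02846214, -0.06562671, -1.59924424])}
```

View pics/top0.png

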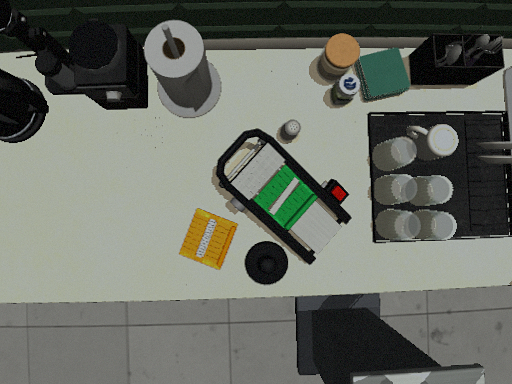

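View pics/side0.png

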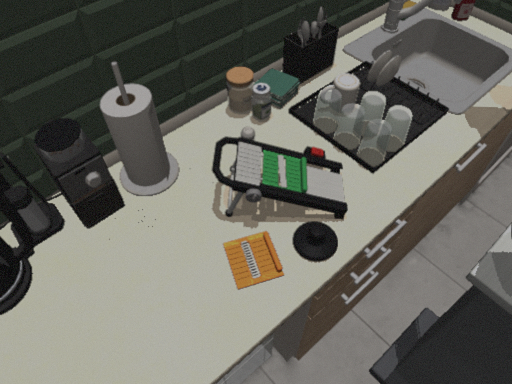

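The top view shows the slicer with its red key near (338,191), the green insert near (283,197) and the low end toward (328,240). The orange insert is at (208,238), the holder at (266,262) and the shaker at (291,130). The side view shows the key at (316,153) and the lip near (300,175).

```bash
cat > h.py <<'E'
import numpy as np, cv2
from scipy.spatial.transform import Rotation as R
from rig import sensors, vision
def cloud(c):
    h,w=c["range_z"].shape
    K=np.array([[c["fx"],0,c["cx"]],[0,c["fy"],c["cy"]],[0,0,1]])
    uv=np.stack(np.meshgrid(np.arange(w),np.arange(h)),-1).reshape(-1,1,2).astype(float)
    n=cv2.undistortPoints(uv,K,np.array([c["k1"],0,0,0,0.])).reshape(h,w,2)
    d=np.stack([n[...,0],-n[...,1],-np.ones((h,w))],-1)
    Rm=R.from_rotvec(c["orientation"]).as_matrix()
    ray=d@Rm.T
    return c["xyz"]+ray*c["range_z"][...,None], ray
def big(m):
    n,l,s,_=cv2.connectedComponentsWithStats(m.astype(np.uint8))
    return l==1+np.argmax(s[1:,4])
def masks(c):
    H=cv2.cvtColor(c["color"],cv2.COLOR_RGB2HSV); h,s,v=[H[...,i].astype(int) for i in range(3)]
    return big((s>150)&(v>90)&((h<7)|(h>173))), big((h>45)&(h<80)&(s>130)&(v>60))
def plane_hit(c,ray,z): return c["xyz"]+ray*((z-c["xyz"][2])/ray[...,2:])
E
python3 - <<'E'
from h import *
np.set_printoptions(precision=4,suppress=True)
for n in("top","side"):
    c=vision.capture(n); P,ray=cloud(c); r,g=masks(c)
    P0=P
    print(n,"red",r.sum(),np.median(P[r],0),"hit z from ray", "green",g.sum(),np.median(P[g],0))
    for a,m in(("r",r),("g",g)):
        k=cv2.erode(m.astype(np.uint8),np.ones((3,3)))>0 if m.sum()>400 else m
        Q=P[k]; 
        box=cv2.boxPoints(cv2.minAreaRect(np.argwhere(m)[:,::-1].astype(np.float32)));print(a,box.round(1).tolist())
        for it in range(4):
            A=np.c_[Q[:,:2],np.ones(len(Q))]; x=np.linalg.lstsq(A,Q[:,2],rcond=None)[0]; e=Q[:,2]-A@x
            Q=Q[abs(e)<max(.003,1.5*e.std())]
        print(" plane",x,"slope deg",np.degrees(np.arctan(np.hypot(x[0],x[1]))),"uphill az",np.degrees(np.arctan2(x[1],x[0])),len(Q),e.std())
        M=cv2.minAreaRect(P[m][:,:2].astype(np.float32)*1000); print(" xy rect",M, "ztop",np.percentile(P[m][:,2],[2,50,98]))
E
```

```text
top red 121 [0.5703 0.1929 0.0566] hit z from ray green 1785 [0.5632 0.309  0.0769]
r [[330.0, 191.0], [336.5, 184.5], [346.0, 194.0], [339.5, 200.5]]
 plane [ 0.2248  0.1696 -0.1044] slope deg 15.727035322387048 uphill az 37.041936513162305 111 0.0013169128935626312
 xy rect ((571.0455932617188, 192.4343719482422), (29.84928321838379, 20.59197998046875), 45.84833908081055) ztop [0.0508 0.0566 0.062 ]
g [[252.10000610351562, 198.5], [284.8999938964844, 163.89999389648438], [319.1000061035156, 196.39999389648438], [286.3999938964844, 231.0]]
 plane [ 0.2257  0.2333 -0.1219] slope deg 17.981649976965382 uphill az 45.94702213369947 1124 0.0012686720216895592
 xy rect ((553.4560546875, 322.3809814453125), (103.65388488769531, 134.10992431640625), 44.30475616455078) ztop [0.0653 0.0769 0.0934]
side red 68 [0.5668 0.195  0.0582] hit z from ray green 644 [0.5427 0.2915 0.0743]
r [[310.79998779296875, 152.6999969482422], [312.20001220703125, 147.10000610351562], [323.79998779296875, 149.89999389648438], [322.3999938964844, 155.60000610351562]]
 plane [ 0.2812  0.1467 -0.1296] slope deg 17.597860847248175 uphill az 27.542441368399494 64 0.0013040894432872858
 xy rect ((566.5798950195312, 192.63926696777344), (28.592388153076172, 19.455446243286133), 43.926551818847656) ztop [0.0495 0.0582 0.0633]
g [[284.0, 155.0], [306.0, 155.0], [306.0, 191.0], [284.0, 191.0]]
 plane [0.0745 0.069  0.0123] slope deg 5.798292163087826 uphill az 42.788629462192205 315 0.0020937316211756844
 xy rect ((368.24578857421875, 483.8941650390625), (52.87281799316406, 640.40673828125), 42.939449310302734) ztop [0.0673 0.0743 0.0801]
```

```bash
cat >> h.py <<'E'
KEY=np.array([.5695,.193,.0575]); AZ=np.radians(45.3)
def deck(key=KEY,az=AZ):
    e=np.array([np.cos(az),np.sin(az),0]); l=np.array([-e[1],e[0],0]); s,c=np.sin(np.radians(18)),np.cos(np.radians(18))
    x=c*e+[0,0,s]; n=-s*e+[0,0,c]
    D=np.c_[x,l,n]; return D, key-D@[-.045,-.087,.012]
def plan(tip,key=KEY,az=AZ,L=.160):
    "tip: midpoint between fingertips in deck frame"
    D,O=deck(key,az); T=D*[-1,1,-1]; p=O+D@np.array(tip)-L*T[:,2]
    s=sensors.state(); Rc=R.from_rotvec(s["orientation"])
    print("t",s["t"],"O",O.round(4),"target",p.round(4)); 
    print("shift now-axes cm",(Rc.inv().apply(p-s["tcp_pos"])*100).round(2),"turn",(Rc.inv()*R.from_matrix(T)).as_rotvec().round(4))
    tip0=D.T@(s["tcp_pos"]+L*Rc.apply([0,0,1])-O); print("tip now in deck mm",(tip0*1000).round(1),"force deck",(D.T@s["force"]).round(2))
E
python3 -c "
from h import *
plan([-.048,-.038,.08])"
```

```text
t 0.2 O [0.5404 0.2873 0.06  ] target [0.4831 0.1754 0.2734]
shift now-axes cm [-51.16  55.18  13.12] turn [-0.0536 -0.3109 -0.3461]
tip now in deck mm [-693.7 -381.7  418.9] force deck [-0.65 -0.65  0.49]
```

```bash
python3 -m creep '[[[-4.1,4.4,0],[0,0,0],0],[[-4.1,4.4,0],[0,0,0],0],[[-4.1,4.4,0],[0,0,0],0],[[-4.1,4.4,0],[0,0,0],0],[[-4.1,4.4,0],[0,0,0],0],[[-4.1,4.4,0],[0,0,0],0],[[-4.1,4.4,0],[0,0,0],0],[[-4.1,4.4,0],[0,0,0],0],[[-4.1,4.4,0],[0,0,0],0],[[-4.1,4.4,0],[0,0,0],0]]'; python3 -c "
from h import *
plan([-.048,-.038,.08])"
```

```text
t: 1.45
tcp_pos: [0.439, 0.0327, 0.405]
orientation: [-0.689, 3.064, 0.001]
force: [1.3, -0.6, -0.0]
grip_width: 0.999
grip_force: 0.0
t 1.45 O [0.5404 0.2873 0.06  ] target [0.4831 0.1754 0.2734]
shift now-axes cm [-10.08  11.    13.17] turn [-0.0547 -0.3098 -0.3453]
tip now in deck mm [-182.5 -107.   253.8] force deck [ 0.49 -1.38 -0.17]
```

```bash
python3 -m creep '[[[-3.4,3.7,1.5],[0,0,0],0],[[-3.4,3.7,1.5],[0,0,0],0],[[-3.3,3.6,2],[0,0,0],0],[[0,0,1],[-0.018,-0.103,-0.115],0],[[0,0,1],[-0.018,-0.103,-0.115],0],[[0,0,1],[-0.018,-0.103,-0.115],0],[[0,0,0],[0,0,0],0],[[0,0,0],[0,0,0],0]]'; python3 - <<'E'
from h import *
plan([-.048,-.038,.08])
c=vision.capture("wrist"); cv2.imwrite("pics/w1.png",c["color"][:,:,::-1])
P,ray=cloud(c); r,g=masks(c); D,O=deck()
for m in(r,g):
    print(m.sum(),np.median(P[m],0)); Q=(P[m]-O)@D*1000; print(np.percentile(Q,[2,50,98],axis=0).round(1).tolist(), cv2.minAreaRect(Q[:,:2].astype(np.float32)))
E
```

```text
t: 2.45
tcp_pos: [0.4857, 0.1752, 0.3256]
orientation: [-1.093, 2.632, 0.171]
force: [-1.0, 0.2, -0.2]
grip_width: 1.002
grip_force: 0.0
t 2.45 O [0.5404 0.2873 0.06  ] target [0.4831 0.1754 0.2734]
shift now-axes cm [1.76 0.19 4.91] turn [-0.001  -0.0034 -0.0031]
tip now in deck mm [-30.8 -40.1 129.1] force deck [-0.6   0.81  0.02]
802 [0.56782764 0.19088752 0.05830067]
[[-60.5, -97.7, 11.3], [-47.2, -87.3, 13.5], [-33.0, -77.3, 15.1]] ((-68.40617370605469, -74.64302825927734), (30.393871307373047, 86.08734893798828), 59.59176254272461)
7307 [0.56092395 0.30721604 0.07851529]
[[-12.1, -47.1, 7.6], [25.8, -0.3, 9.2], [83.4, 46.3, 22.6]] ((-3.40509033203125, 0.9254150390625), (190.02102661132812, 101.0794448852539), 0.8293439745903015)
```

View pics/w1.png

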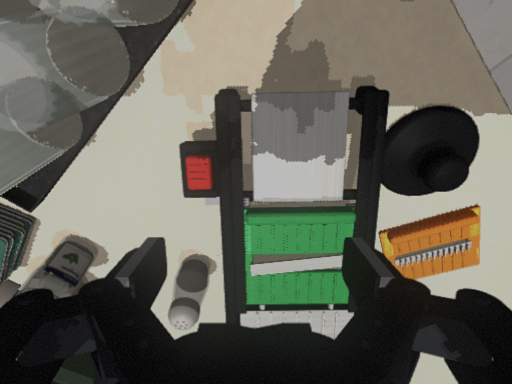

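The wrist view shows the key at (199,172), the lip at (300,215) and the holder and orange insert well clear to the right. The frame fits within 2 mm. I'll use one open finger to press the key, while the other stands on the run-out plate in the lip's path.

```bash
python3 -m creep '[[[1,0.1,2],[0,-0.003,-0.003],0],[[0.9,0.1,3],[0,0,0],0],[[0,0,3],[0,0,0],0],[[0,0,1.4],[0,0,0],0],[[0,0,0],[0,0,0],0],[[0,0,0],[0,0,0],0]]'; python3 - <<'E'
from h import *
plan([-.050,-.038,.013])
c=vision.capture("wrist"); cv2.imwrite("pics/w2.png",c["color"][:,:,::-1])
P,ray=cloud(c); D,O=deck(); Q=(P-O)@D*1000
m=(Q[...,2]>0)&(c["range_z"]>0.02)&(abs(Q[...,0]+50)<16)
for a,b in((0,35),(-100,-76)):
    k=m&(Q[...,1]>a)&(Q[...,1]<b); print(k.sum(),np.percentile(Q[k][:,2],[5,25,50,75,95]).round(1))
E
```

```text
t: 3.25
tcp_pos: [0.4924, 0.1847, 0.2312]
orientation: [-1.098, 2.623, 0.173]
force: [0.1, -0.4, 0.2]
grip_width: 1.002
grip_force: 0.0
t 3.25 O [0.5404 0.2873 0.06  ] target [0.4963 0.1887 0.2091]
shift now-axes cm [0.16 0.01 2.28] turn [-0.0011  0.0025  0.0021]
tip now in deck mm [-48.1 -38.2  35.8] force deck [-0.17 -0.33  0.24]
14463 [  1.7  55.   88.1  93.1 104.8]
10235 [ 12.1  52.   85.1  91.3 105.7]
```

View pics/w2.png

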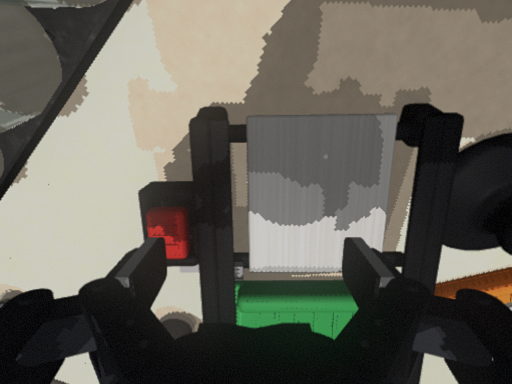

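The left fingertip ends near (153,240), over the key's uphill half. The right one ends near (353,240), just clear of the lip at (300,285). I'll check where the tips are in the deck frame.

```bash
python3 - <<'E'
from h import *
c=vision.capture("wrist"); P,ray=cloud(c); D,O=deck(); Q=(P-O)@D*1000
for u,vs in((158,range(236,310,8)),(130,range(262,300,8)),(348,range(236,310,8)),(375,range(262,300,8))):
    for v in vs: print(u,v,Q[v,u].round(1),c["color"][v,u])
E
```

```text
158 236 [-47.4 -91.9  13.8] [183  54  50]
158 244 [-57.4 -81.3  44.6] [40 37 34]
158 252 [-53.8 -81.4  45.3] [33 28 24]
158 260 [-50.9 -81.   47.4] [36 33 31]
158 268 [-47.6 -80.9  48.5] [34 30 29]
158 276 [-44.2 -80.9  49.4] [36 32 28]
158 284 [-40.9 -80.8  50.7] [34 31 28]
158 292 [-37.4 -80.8  51.5] [75 75 68]
158 300 [  63.9 -131.8  -82.9] [200 200 185]
158 308 [  77.1 -134.6  -88.4] [199 190 169]
130 262 [-59.6 -85.5  64.6] [61 60 60]
130 270 [-59.2 -83.4  69.8] [60 59 59]
130 278 [-59.  -81.4  74.8] [36 36 34]
130 286 [-54.6 -82.7  72.8] [40 39 37]
130 294 [-52.2 -82.4  74.2] [25 26 23]
348 236 [-42.2  18.5   1.9] [193 192 188]
348 244 [-57.1   4.3  43.8] [43 44 41]
348 252 [-53.7   4.3  44.9] [43 43 43]
348 260 [-49.4   4.8  44.4] [38 40 36]
348 268 [-46.    4.8  45.5] [35 36 34]
348 276 [-42.2   4.9  46.1] [33 35 32]
348 284 [-38.8   4.8  47.2] [31 33 30]
348 292 [-14.6  15.9  18. ] [29 52 33]
348 300 [-11.2  15.3  20.7] [ 49 120  66]
348 308 [-6.9 15.3 21.9] [ 63 151  81]
375 262 [-59.2   8.3  63.7] [57 56 58]
375 270 [-59.2   6.1  69.5] [40 39 39]
375 278 [-58.4   4.6  73.5] [30 31 29]
375 286 [-55.5   4.7  74. ] [32 33 33]
375 294 [-52.6   4.8  74.5] [28 28 27]
```

```bash
python3 -m creep '[[[0.2,0,1],[0,0,0],0],[[0,0,0.8],[0,0,0],0],[[0,0,0.2],[0,0,0],0],[[0,0,0],[0,0,0],0],[[0,0,0],[0,0,0],0]]'; python3 -c "
from h import *
plan([-.050,-.038,.006])"
```

```text
t: 3.98
tcp_pos: [0.4952, 0.1876, 0.2103]
orientation: [-1.098, 2.625, 0.173]
force: [-0.6, -0.2, 0.1]
grip_width: 1.0
grip_force: 0.0
t 3.975 O [0.5404 0.2873 0.06  ] target [0.4979 0.1903 0.2024]
shift now-axes cm [-0.11 -0.01  0.87] turn [-0.0006  0.0013  0.0021]
tip now in deck mm [-50.9 -38.   14.7] force deck [-0.45  0.3   0.3 ]
```

```bash
python3 -m creep '[[[0,0,0.2],[0,0,0],0],[[0,0,0.2],[0,0,0],0],[[0,0,0],[0,0,0],0],[[0,0,0],[0,0,0],0]]'; python3 -c "
from h import *
plan([-.050,-.038,.006])"
```

```text
t: 4.47
tcp_pos: [0.4961, 0.1885, 0.2066]
orientation: [-1.098, 2.624, 0.173]
force: [-0.6, 0.2, 3.1]
grip_width: 0.995
grip_force: 1.3
t 4.475 O [0.5404 0.2873 0.06  ] target [0.4979 0.1903 0.2024]
shift now-axes cm [-0.11 -0.    0.47] turn [-0.0007  0.0017  0.0023]
tip now in deck mm [-50.8 -38.1  10.7] force deck [0.7  0.55 3.08]
```

```bash
python3 -m creep '[[[0,0,0.2],[0,0,0],0],[[0,0,0.2],[0,0,0],0],[[0,0,0],[0,0,0],0],[[0,0,0],[0,0,0],0]]'; python3 - <<'E'
from h import *
plan([-.050,-.038,.006])
c=vision.capture("wrist"); P,ray=cloud(c); r,g=masks(c); D,O=deck(); Q=(P[g]-O)@D*1000
print(np.percentile(Q,[2,50,98],axis=0).round(1).tolist())
cv2.imwrite("pics/w3.png",c["color"][:,:,::-1])
E
```

```text
t: 4.97
tcp_pos: [0.497, 0.1895, 0.2028]
orientation: [-1.098, 2.624, 0.173]
force: [-0.9, -0.2, 4.7]
grip_width: 0.999
grip_force: 2.2
t 4.975 O [0.5404 0.2873 0.06  ] target [0.4979 0.1903 0.2024]
shift now-axes cm [-0.1  -0.01  0.07] turn [-0.0007  0.0017  0.0023]
tip now in deck mm [-50.7 -38.1   6.7] force deck [0.74 0.49 4.71]
[[-61.1, -49.5, 8.2], [-28.7, -19.3, 21.1], [-7.2, 6.9, 68.1]]
```

View pics/w3.png

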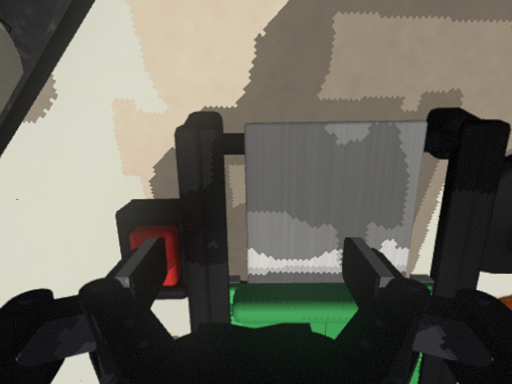

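The finger is on the key at (150,260). The lip's front edge is near row 283, so I'll let time pass and see whether it moves.

```bash
cat > lip.py <<'E'
from h import *
c=vision.capture("wrist"); P,ray=cloud(c); r,g=masks(c); D,O=deck(); Q=(P-O)@D*1000
k=g&(abs(Q[...,1]+25)<20)&(Q[...,2]>14)&(Q[...,2]<26)
print(k.sum(),"lip x",np.percentile(Q[k][:,0],[2,50,98]).round(1)); plan([-.050,-.038,.006])
E
python3 lip.py; python3 -m creep '[[[0,0,0],[0,0,0],0],[[0,0,0],[0,0,0],0],[[0,0,0],[0,0,0],0],[[0,0,0],[0,0,0],0]]'; python3 lip.py
```

```text
1866 lip x [-33.9 -30.  -23.6]
t 5.075 O [0.5404 0.2873 0.06  ] target [0.4979 0.1903 0.2024]
shift now-axes cm [-0.1  -0.01  0.07] turn [-0.0007  0.0017  0.0023]
tip now in deck mm [-50.7 -38.    6.7] force deck [1.3  1.77 3.91]
t: 5.58
tcp_pos: [0.497, 0.1894, 0.2027]
orientation: [-1.098, 2.624, 0.173]
force: [-0.3, 0.8, 5.6]
grip_width: 1.004
grip_force: 2.5
2006 lip x [-39.5 -35.6 -29.1]
t 5.625 O [0.5404 0.2873 0.06  ] target [0.4979 0.1903 0.2024]
shift now-axes cm [-0.1  -0.01  0.07] turn [-0.0007  0.0017  0.0024]
tip now in deck mm [-50.8 -38.    6.7] force deck [ 2.71 -0.15  4.23]
```

```bash
python3 -m creep '[[[0,0,0],[0,0,0],0],[[0,0,0],[0,0,0],0],[[0,0,0],[0,0,0],0],[[0,0,0],[0,0,0],0],[[0,0,0],[0,0,0],0],[[0,0,0],[0,0,0],0],[[0,0,0],[0,0,0],0],[[0,0,0],[0,0,0],0]]'; python3 lip.py;python3 -m creep '[[[0,0,0],[0,0,0],0],[[0,0,0],[0,0,0],0],[[0,0,0],[0,0,0],0],[[0,0,0],[0,0,0],0],[[0,0,0],[0,0,0],0],[[0,0,0],[0,0,0],0]]'; python3 lip.py
```

```text
t: 6.62
tcp_pos: [0.4969, 0.1894, 0.2028]
orientation: [-1.098, 2.624, 0.173]
force: [0.1, 1.7, 5.1]
grip_width: 1.001
grip_force: 2.5
2015 lip x [-39.5 -35.7 -29. ]
t 6.675 O [0.5404 0.2873 0.06  ] target [0.4979 0.1903 0.2024]
shift now-axes cm [-0.1  -0.01  0.07] turn [-0.0007  0.0017  0.0024]
tip now in deck mm [-50.8 -38.    6.7] force deck [2.87 0.47 4.63]
t: 7.42
tcp_pos: [0.497, 0.1894, 0.2028]
orientation: [-1.098, 2.624, 0.173]
force: [1.1, 1.3, 4.6]
grip_width: 0.999
grip_force: 2.5
2013 lip x [-39.4 -35.7 -29. ]
t 7.475 O [0.5404 0.2873 0.06  ] target [0.4979 0.1903 0.2024]
shift now-axes cm [-0.1  -0.01  0.07] turn [-0.0007  0.0017  0.0024]
tip now in deck mm [-50.8 -38.1   6.7] force deck [ 2.   -0.35  4.97]
```

```bash
python3 -m creep '[[[0.1,0,0],[0,0,0],0],[[0.1,0,0],[0,0,0],0],[[0.1,0,0],[0,0,0],0],[[0,0,0],[0,0,0],0],[[0,0,0],[0,0,0],0],[[0,0,0],[0,0,0],0],[[0,0,0],[0,0,0],0],[[0,0,0],[0,0,0],0],[[0,0,0],[0,0,0],0]]'; python3 lip.py;python3 -m creep '[[[0,0,0],[0,0,0],0],[[0,0,0],[0,0,0],0],[[0,0,0],[0,0,0],0],[[0,0,0],[0,0,0],0],[[0,0,0],[0,0,0],0],[[0,0,0],[0,0,0],0]]'; python3 lip.py
```

```text
t: 8.6
tcp_pos: [0.4949, 0.1874, 0.2019]
orientation: [-1.098, 2.624, 0.173]
force: [0.1, 1.2, 4.7]
grip_width: 1.0
grip_force: 2.5
2006 lip x [-42.4 -38.7 -32.1]
t 8.65 O [0.5404 0.2873 0.06  ] target [0.4979 0.1903 0.2024]
shift now-axes cm [-0.41 -0.    0.07] turn [-0.0007  0.0017  0.0024]
tip now in deck mm [-53.8 -38.1   6.7] force deck [1.4  0.78 4.77]
t: 9.4
tcp_pos: [0.495, 0.1873, 0.2019]
orientation: [-1.098, 2.624, 0.173]
force: [-0.8, 0.3, 5.1]
grip_width: 0.998
grip_force: 2.5
2003 lip x [-42.3 -38.6 -32. ]
t 9.45 O [0.5404 0.2873 0.06  ] target [0.4979 0.1903 0.2024]
shift now-axes cm [-0.41 -0.    0.08] turn [-0.0008  0.0017  0.0023]
tip now in deck mm [-53.8 -38.1   6.8] force deck [ 3.31 -0.21  5.11]
```

The lip followed the finger 3 mm downhill and came to rest on it, at about 31 mm of travel.

```bash
python3 -c "
from rig import arm
print(arm.job_done())"
```

```text
the job is handed in; nothing more can be done
None
```

I pressed the release key with one open finger; the green insert sprang loose and now rests with its lip against the other finger, about 31 mm down the slicer. The job is handed in, but it gave no verdict.

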